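Hold the yellow step bin open by its pedal, then let the lid down softly

TASK

With the fingertips, press down the pedal of the yellow-lidded bin until its lid stands wide open, and keep it wide open for three seconds so that a workmate can drop rivet stems in. Then ease the pedal up slowly so that the lid comes down gently and shuts fully without a slam, and let go of the pedal. Work the lid by its pedal only, do not shift or tip the bin, and leave the blue-lidded bin and everything else on the bench as it is.

Things in the scene. Friction and masses are not known exactly. Their poses are not given: they have to be found in the camera images.
- yellow_bin: 3-litre round step bin of brushed steel, yellow domed lid, standing loose on the bench; shell 170 mm in diameter, 265 mm high over the shut lid, about 3.5 kg with what is in it. Origin: centre of its underside on the bench. Its pedal sticks out along its own -x (towards the robot, give or take 0.4 rad); the lid hinge is at the back, +x; z up
- yellow_tread (a point): centre of the top of the yellow bin's pedal tread, a black ribbed rubber pad 44 mm deep (bin's x), 60 mm wide (bin's y), 12 mm thick. At rest 40 mm above the bench, 126 mm in front of the bin's axis, 41 mm clear of the 235 mm high steel wall, which the lid overhangs by 4 mm (a hand leaning away from the wall has more room). Pressed home 25 mm lower, tilted 0.2 rad outward
- yellow_pedal (a joint): hinge of the pedal, on the bin's axis 20 mm above the bench, rad: 0 up at rest, 0.2 down on its hard stop. Takes about 6 to 12 N at the tread to start and 3 to 7 N to keep down (lid's weight and return spring). Let go, it springs up at once and the lid slams
- yellow_lid (a joint): hinge of the yellow lid, rad: 0 shut, 1.25 fully open (about 72 degrees). Rigidly linked to the pedal: lid angle = 6.25 x pedal angle, so 1 mm at the tread is about 0.05 rad of lid, both up and down
- yellow_cover: the yellow domed lid, 177 mm in diameter, 26 mm high, turning with the lid hinge at the bin's back, 96 mm behind the bin's axis and 238 mm above the bench. Origin: centre of the lid's underside; axes as the bin's when shut. Not to be touched
- blue_bin: 3-litre round step bin of brushed steel, blue domed lid, standing loose on the bench; shell 170 mm in diameter, 265 mm high over the shut lid, about 3.5 kg with what is in it. Origin: centre of its underside on the bench. Its pedal sticks out along its own -x (towards the robot, give or take 0.4 rad); the lid hinge is at the back, +x; z up. Otherwise the twin of the yellow one; not to be used
- blue_lid (a joint): hinge of the blue bin's lid, rad: 0 shut, 1.25 fully open; stays shut
- rivet_tub: clear plastic tub of blind rivets, 120 x 90 x 47 mm (x, y, z), loose, origin: centre of its underside; bystander
- panel_stack: pile of five cream drilled panels, about 165 x 115 x 20 mm (x, y, z), loose, origin: centre of its underside; bystander
- riveter: hand riveter with two orange handles lying flat, about 300 x 92 x 27 mm, nose to its own +x, loose, origin: on the bench near its middle; bystander
- glue_bottle: white bottle with a red cap, 52 mm in diameter, 150 mm high, standing loose, origin: centre of its underside; bystander

How it is judged:
On the way, in this order (a step that is already met when the one before it is completed fails the run):
1. the yellow lid has been kept wide open (beyond 1.05 of 1.25 rad) for 2.8 s (value of joint yellow_lid above 1.05 rad), for 2.8 s.
2. the yellow lid is shut again (value of joint yellow_lid below 0.04 rad and velocity of joint yellow_lid between -0.1 and 0.1 rad/s), for 0.2 s.
At the end, for the whole second after the job is handed in: Yellow lid shut (under 0.04 rad) and its pedal up and free, blue lid shut, both bins upright and within 20 mm of where they stood, the tub, panels, riveter and bottle upright and within 20 mm of where they were (value of joint each of yellow_lid, blue_lid below 0.04 rad and value of joint yellow_pedal below 0.01 rad and distance of each of yellow_bin, blue_bin, rivet_tub, panel_stack, riveter, glue_bottle from where it was at the start of the episode below 0.02 m and angle between each of yellow_bin, blue_bin's own z axis and vertical below 0.05 rad and angle between each of rivet_tub, panel_stack, riveter, glue_bottle's own z axis and vertical below 0.1 rad); the robot touches nothing.
It fails at once if the yellow lid falls or is driven shut faster than 2.5 rad/s (it slams) (velocity of joint yellow_lid below -2.5 rad/s).
It fails at once if the robot touches the yellow lid instead of working it by the pedal (contact force between any of the fingers, the arm and yellow_cover above 0.5 N).
It fails at once if the yellow bin is shoved or lifted more than 20 mm or tipped more than 0.1 rad (distance of yellow_bin from where it was at the start of the episode above 0.02 m or angle between yellow_bin's own z axis and vertical above 0.1 rad).
It fails at once if the blue bin is opened, shoved, lifted or tipped (value of joint blue_lid above 0.1 rad or distance of blue_bin from where it was at the start of the episode above 0.02 m or angle between blue_bin's own z axis and vertical above 0.1 rad).
It fails at once if a bystander is moved or lifted more than 20 mm, or tipped (distance of any of rivet_tub, panel_stack, riveter, glue_bottle from where it was at the start of the episode above 0.02 m or angle between any of rivet_tub, panel_stack, riveter, glue_bottle's own z axis and vertical above 0.2 rad).
It also fails if it takes over 54 s, if anything falls off the work surface, if the arm or the gripper's body presses on something with over 40 N, if the wrist force passes 120 N, or if a joint passes its speed limit or range.

ROBOT

A 6-joint arm with a two-finger parallel gripper is mounted at the origin on the work surface. World frame = base frame: x ahead of the robot, y to its left, z up, the work surface at z = 0. Lengths are in m, angles in rad, forces in N, time in s.
With the tool pointing down it reaches from about 0.375 to 0.9 m from the base axis. Payload 3.1 kg.
Tool frame: the origin (TCP) lies midway between the tips of the shut fingers; the grasp point (between the pads) lies 19 mm behind it; x points along the fingers, z is the direction in which the jaws open and shut, and the axes are right-handed (so a half turn about x gives the same grasp; the last joint's range is limited). The gripper opens to 87 mm and grips with 3 to 60 N. Pads are 19 mm wide; open, the fingers measure 117 mm over their backs; the gripper's body (75 mm by 190 mm) begins 51 mm behind the grasp point.
Start: joints at [1.062, 0.527, 1.433, -0, 1.181, -0.178], TCP at [0.203, 0.591, 0.201] pointing down, gripper open.
Joint ranges: [-3.08, 3.08], [-0.75, 2.2], [0.22, 2.44], [-1.43, 4.57], [0, 2.65], [-2.85, 2.85]. Speed limits (rad/s): [2.79, 2.79, 3.14, 3.14, 3.14, 3.14].

INTERFACE

Orientations are given as a unit quaternion [x, y, z, w].
In Python, from rig import robot, optics, workorder gives the robot as it stands.
- The arm moves only by the tool arm_command, never from a script. Its argument "plan" is a list of rows, each a list of 7 numbers: the shift along the tool's x, y, z in cm, then the turn, a rotation vector about the tool's x, y, z in rad, then the finger opening in cm, from 0 to 8.7. In form: [[x, y, z, ax, ay, az, gripper], ...]. A call has 1 to 12 rows; each row shifts and turns the pose as measured when the row begins, along the tool's axes as they then stand; what a row does not reach is not made up. A row lasts 1/8 s, in which the tool goes at most 62.5 mm and 10.7 degrees, less where a joint would pass 70% of its speed; a pose out of reach is approached as far as the arm can. A call with a gripper value outside its range is refused whole. The fingers move at their own pace and stop on an object; "grip_force" is the grip in N (left out, the last holds). Time passes only in rows, so rows that do not move let the fingers close. It gives the time, the measured TCP pose, the force and the opening at its end, in the units of the state.
- robot.get_obs(): the state, without advancing time (a new reading comes with each control period).
- optics.camera(name): name is "side" or "top" or "wrist"; returns (picture, depth): 420x560x3 uint8, blue, green, red; 420x560 float32, m along the optical axis (not along the pixel's ray), 0 where there is no reading.
- optics.camera_info(name): a dict with "mtx" (3x3 intrinsics, pixels), "k1" (the pictures are not rectified: a ray, as slopes to the right and down, at radius r is drawn at 1 + k1 r^2 times it, then the intrinsics apply), "position" and "rotation" of the camera in the world; the wrist camera has in their place "tool_from_camera" (4x4, takes a point from camera to tool coordinates, whose origin is the TCP and whose axes are the tool frame's). Camera axes: x right, y down, z forward; pixel columns grow to the right and rows downward; lengths in m; the calibration is good to about 2 mm. A picture is of the moment at which its call begins: read the wrist's pose just before it. camera_info takes no time and is no camera call.
- workorder.hand_in(): hands the job in, once; it reports no verdict.
The state is a dict: "time": time; "q": joint angles; "joint_velocities": joint speeds; "joint_torque": joint torques, N m; "position": TCP position; "tool_rot": TCP orientation; "ft_force": force on the tool from outside, world axes, zero at the start; "moment": the same for the moment, N m; "grip_width": finger opening in m.
Only numpy, scipy, OpenCV 4.12 (cv2) and the standard library are available. Lean on these libraries where they do the work, as an engineer would, in place of code of your own. Each camera call takes 0.05 s, during which the arm holds its last target. There are 200 camera calls.

## Working session

There is one attempt and no reset: what is moved stays moved. The work goes in short steps, Python scripts to look and compute and a tool call to move; the robot and the scene stay as the last step left them, time stands still between calls to the robot, and variables do not carry over. Pictures are saved under pics/ and viewed, about 8 in all and at most 12, crops included, and the job is handed in when it is done.

Besides the shell and the picture viewer there is one more tool, called after "Call:" by a JSON object that holds its "name" and its "arguments", one argument or row to a line. arm_command: Moves the arm, as the interface text tells. Its arguments: {"type":"object","properties":{"plan":{"type":"array"},"grip_force":{"type":"number"}},"required":["plan"]}

```bash
mkdir -p pics; cat > h.py <<'E'
import numpy as np, cv2
from rig import robot, optics, workorder
from scipy.spatial.transform import Rotation as R
def world(name, px, depth, obs=None):
    ci=optics.camera_info(name); K=np.array(ci["mtx"],float); px=np.atleast_2d(px).astype(float)
    n=cv2.undistortPoints(px[:,None],K,np.array([ci["k1"],0,0,0.]))[:,0]
    d=np.asarray(depth).reshape(-1)
    c=np.c_[n*d[:,None],d]
    return c@np.array(ci["rotation"]).T+np.array(ci["position"])
E
python3 - <<'E'
from h import *
o=robot.get_obs(); print(o)
for n in("top","side"):
    p,d=optics.camera(n); cv2.imwrite(f"pics/{n}0.png",p); np.save(f"{n}d.npy",d)
    print(n,optics.camera_info(n))
E
```

```text
{'time': 0.0, 'q': array([ 1.06154376e+00,  5.28450950e-01,  1.43387001e+00,  8.09952680e-06,
        1.18139471e+00, -1.78497950e-01]), 'joint_velocities': array([-0.00050539,  0.00067558, -0.0009196 , -0.00017283,  0.00057316,
       -0.00104118]), 'joint_torque': array([ 5.34405099e-04, -4.40044177e+01, -1.76595461e+01,  6.35159388e-02,
        5.81065798e-02, -1.42730578e-04]), 'position': array([0.20256546, 0.59046066, 0.2000913 ]), 'tool_rot': array([-0.41118314,  0.57617047,  0.41054644,  0.57481096]), 'ft_force': array([-0.04580689,  0.39240336, -0.68456212]), 'moment': array([ 0.02564436, -0.00746749, -0.03782315]), 'grip_width': 0.08678928064920717}
top {'mtx': array([[405.8546322 ,   0.        , 281.17913488],
       [  0.        , 405.8546322 , 209.39508945],
       [  0.        ,   0.        ,   1.        ]]), 'k1': -0.0421106999295536, 'position': array([ 0.30537214, -0.0124502 ,  1.31058144]), 'rotation': array([ 0.73286039, -0.67041172,  0.07815982, -0.08576026])}
side {'mtx': array([[415.77772045,   0.        , 284.25140601],
       [  0.        , 415.77772045, 218.78692878],
       [  0.        ,   0.        ,   1.        ]]), 'k1': -0.08754794439469041, 'position': array([ 0.53159845, -0.75144221,  1.13590376]), 'rotation': array([ 0.94666965, -0.03862228,  0.00365403, -0.31986174])}
```

View pics/top0.png

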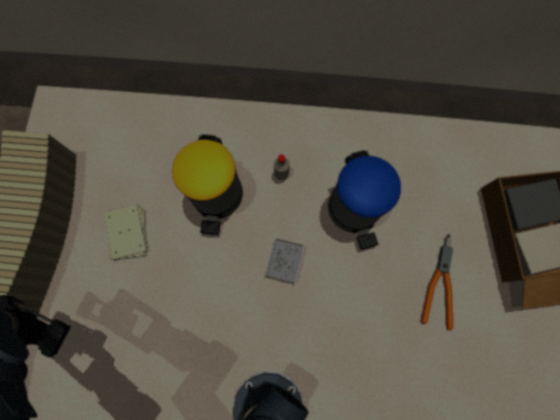

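View pics/side0.png

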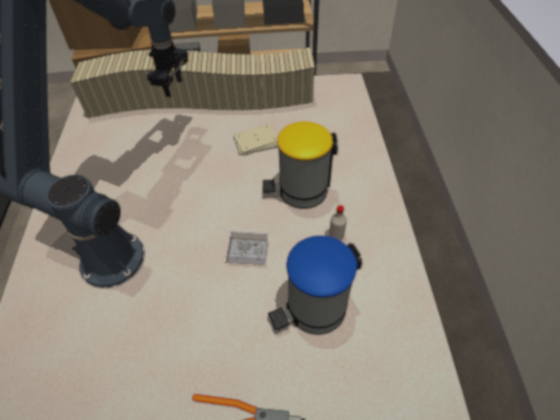

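Top view: yellow lid at about (205,170), its tread at (211,228), and the hinge bracket behind at (209,139). Side view: the tread is at (269,187) and the lid at (305,140). Next I measure them.

```bash
sed -i 's/np.array(ci\["rotation"\]).T/R.from_quat(ci["rotation"]).as_matrix().T/' h.py; python3 - <<'E'
from h import *
for n,box,lb in(("top",(196,216,228,242),(165,135,245,205)),("side",(258,176,280,200),(270,118,338,165))):
    p=cv2.imread(f"pics/{n}0.png"); d=np.load(f"{n}d.npy"); hsv=cv2.cvtColor(p,cv2.COLOR_BGR2HSV)
    m=np.zeros(d.shape,bool); x0,y0,x1,y1=box; m[y0:y1,x0:x1]=True
    v,u=np.nonzero(m&(d>0)); w=world(n,np.c_[u,v],d[v,u])
    t=w[(w[:,2]>.032)&(w[:,2]<.052)]; print(n,"tread",len(t),t.mean(0),cv2.minAreaRect(t[:,:2].astype(np.float32)))
    dk=(p[v,u].max(1)<60); t=w[dk]; print(" dark",dk.sum(),np.median(t,0),t.min(0),t.max(0))
    m=(hsv[...,0]>20)&(hsv[...,0]<35)&(hsv[...,1]>200)&(d>0); x0,y0,x1,y1=lb; k=np.zeros_like(m);k[y0:y1,x0:x1]=1
    v,u=np.nonzero(m&k); w=world(n,np.c_[u,v],d[v,u]); print(" lid",len(w),w.min(0),w.max(0),(w.min(0)+w.max(0))/2)
    c=cv2.minEnclosingCircle(w[:,:2].astype(np.float32)); print(c)
E
```

```text
top tread 274 [0.52918957 0.23571882 0.03871688] ((0.535710871219635, 0.23620525002479553), (0.06132161617279053, 0.06200099363923073), 89.49818420410156)
 dark 403 [0.53667321 0.23424096 0.0367733 ] [ 0.50477035  0.19184151 -0.00669168] [0.57657442 0.28000502 0.04626922]
 lid 2798 [0.56403105 0.14887942 0.22197067] [0.74408589 0.31838698 0.26871728] [0.65405847 0.2336332  0.24534398]
((0.6554669141769409, 0.23411469161510468), 0.09161576628684998)
side tread 186 [0.53390658 0.23491644 0.03977177] ((0.5401866436004639, 0.23993276059627533), (0.06788934022188187, 0.05762336403131485), 87.2066879272461)
 dark 119 [0.53200286 0.22787417 0.04034542] [0.51350777 0.20746799 0.02740665] [0.55070364 0.2567394  0.04803324]
 lid 1433 [0.57045455 0.14799979 0.23913098] [0.7392112  0.30333085 0.26755164] [0.65483288 0.22566532 0.25334131]
((0.6551560759544373, 0.22499893605709076), 0.08523305505514145)
```

```bash
cat >> h.py <<'E'
def togo(pos,t=0.4):
    o=robot.get_obs(); C=R.from_quat(o["tool_rot"]); M=C.as_matrix()
    best=None
    for s in(1,-1):
        X=np.array([np.sin(t),0,-np.cos(t)]); Z=np.array([0,s,0.]); T=R.from_matrix(np.c_[X,np.cross(Z,X),Z])
        r=(C.inv()*T).as_rotvec()
        if best is None or np.linalg.norm(r)<np.linalg.norm(best): best=r
    print("t",round(o["time"],2),"pos",o["position"].round(4),"F",o["ft_force"].round(1),"w",round(o["grip_width"],4),"q",o["q"].round(2))
    print("axes\n",M.round(3)); print("shift cm",(M.T@(np.array(pos)-o["position"])*100).round(2),"rot",best.round(3),"|",np.linalg.norm(best).round(2))
E
python3 -c "
from h import *
togo([.46,.25,.2])"
```

```text
t 0.1 pos [0.2026 0.5905 0.2002] F [-0.3 -0.8  0.1] w 0.0871 q [ 1.06  0.53  1.43  0.    1.18 -0.18]
axes
 [[-0.001 -0.946  0.325]
 [-0.002  0.325  0.946]
 [-1.     0.    -0.002]]
shift cm [  0.05 -35.4  -23.85] rot [-0.326 -0.068 -0.397] | 0.52
```

Call:
{"name": "arm_command", "arguments": {
  "plan": [
    [0,-3.5,-2.4,0,0,0,0],
    [0,-3.5,-2.4,0,0,0,0],
    [0,-3.5,-2.4,0,0,0,0],
    [0,-3.5,-2.4,0,0,0,0],
    [0,-3.5,-2.4,0,0,0,0],
    [0,-3.5,-2.4,0,0,0,0],
    [0,-3.5,-2.4,0,0,0,0],
    [0,-3.5,-2.4,0,0,0,0],
    [0,0,0,-0.11,-0.02,-0.13,0],
    [0,0,0,-0.11,-0.02,-0.13,0],
    [0,0,0,-0.11,-0.02,-0.13,0],
    [0,0,0,0,0,0,0]
  ]
}}

```text
time: 1.6
position: [0.4115, 0.3069, 0.196]
tool_rot: [0.595, -0.391, -0.392, -0.583]
ft_force: [-0.4, 0.3, -1.2]
grip_width: 0.0004
```

```bash
python3 -c "
from h import *
togo([.49,.235,.12])
p,d=optics.camera('wrist');cv2.imwrite('pics/w1.png',p);np.save('wd.npy',d);print(optics.camera_info('wrist'))"
```

```text
t 1.6 pos [0.4115 0.3069 0.196 ] F [-0.4  0.3 -1.2] w 0.0004 q [ 0.56  0.31  1.96 -0.4   0.58 -0.72]
axes
 [[ 0.387 -0.922 -0.01 ]
 [-0.009 -0.014  1.   ]
 [-0.922 -0.387 -0.013]]
shift cm [10.11 -4.2  -7.16] rot [ 0.014 -0.008 -0.003] | 0.02
{'mtx': array([[340.52398569,   0.        , 276.80880051],
       [  0.        , 340.52398569, 205.87465898],
       [  0.        ,   0.        ,   1.        ]]), 'k1': -0.06682274726804545, 'tool_from_camera': array([[ 1.88606537e-04, -2.95204591e-01,  9.55434045e-01,
        -1.85205848e-01],
       [-5.99214564e-04, -9.55433924e-01, -2.95204435e-01,
         8.26162966e-02],
       [ 9.99999803e-01, -5.16832508e-04, -3.57091974e-04,
         7.01958620e-04],
       [ 0.00000000e+00,  0.00000000e+00,  0.00000000e+00,
         1.00000000e+00]])}
```

View pics/w1.png

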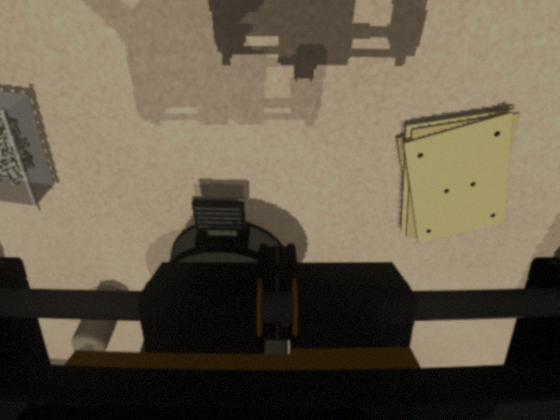

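The wrist view shows the ribbed tread at about (219,214), spanning columns 193 to 245 and rows 198 to 229, with the panels to the right and the tub to the left.

```bash
python3 - <<'E'
from h import *
o=robot.get_obs(); ci=optics.camera_info("wrist"); d=np.load("wd.npy"); T=np.array(ci["tool_from_camera"])
v,u=np.mgrid[192:240,180:262]; v=v.ravel();u=u.ravel()
n=cv2.undistortPoints(np.c_[u,v].astype(float)[:,None],ci["mtx"],np.array([ci["k1"],0,0,0.]))[:,0]
z=d[v,u]; c=np.c_[n*z[:,None],z,np.ones(len(z))]@T.T
w=c[:,:3]@R.from_quat(o["tool_rot"]).as_matrix().T+o["position"]
t=w[(z>0)&(w[:,2]>.034)&(w[:,2]<.048)&(w[:,0]<.56)]
print(len(t),t.mean(0),t.min(0),t.max(0)); r=cv2.minAreaRect(t[:,:2].astype(np.float32)); print(r)
E
```

```text
1565 [0.52647914 0.24045594 0.04138022] [0.50673758 0.21003606 0.03401408] [0.55897381 0.26930681 0.04453509]
((0.5329461097717285, 0.23961584270000458), (0.0591919906437397, 0.051563892513513565), 88.32424926757812)
```

Call:
{"name": "arm_command", "arguments": {
  "plan": [
    [2.5,-1.05,-1.7,0,0,0,0],
    [2.5,-1.05,-1.7,0,0,0,0],
    [2.5,-1.05,-1.7,0,0,0,0],
    [2.5,-1.05,-1.7,0,0,0,0],
    [0,0,0,0,0,0,0]
  ]
}}

```text
time: 2.28
position: [0.5066, 0.2406, 0.1237]
tool_rot: [0.591, -0.39, -0.387, -0.591]
ft_force: [-0.4, 0.5, -0.5]
grip_width: 0.0005
```

```bash
python3 -c "
from h import *
togo([.522,.239,.055])"
```

```text
t 2.27 pos [0.5066 0.2406 0.1237] F [-0.4  0.5 -0.5] w 0.0005 q [ 0.32  0.48  1.97 -0.4   0.34 -0.89]
axes
 [[ 0.396 -0.918  0.003]
 [-0.004  0.002  1.   ]
 [-0.918 -0.396 -0.003]]
shift cm [ 6.92  1.31 -0.14] rot [-0.002 -0.004  0.008] | 0.01
```

Call:
{"name": "arm_command", "arguments": {
  "plan": [
    [2.3,0.43,-0.1,0,0,0,0],
    [2.3,0.43,0,0,0,0,0],
    [2.3,0.43,0,0,0,0,0],
    [0,0,0,0,0,0,0],
    [0.46,0.2,0,0,0,0,0],
    [0,0,0,0,0,0,0]
  ]
}}

```text
time: 3.02
position: [0.5311, 0.2421, 0.0546]
tool_rot: [-0.591, 0.388, 0.382, 0.596]
ft_force: [-0.0, 0.0, -0.0]
grip_width: 0.0005
```

```bash
python3 -c "
from h import *
togo([.522,.239,.016])
p,d=optics.camera('side');q,d=optics.camera('top')
a=cv2.resize(p[110:230,210:350],None,fx=3,fy=3);b=cv2.resize(q[120:240,150:290],None,fx=3,fy=3)
cv2.imwrite('pics/s2.png',np.vstack([a,b])[:600] if 0 else cv2.resize(np.hstack([a,b]),(800,343)))"
```

```text
t 3.02 pos [0.5311 0.2421 0.0546] F [-0.  0. -0.] w 0.0005 q [ 0.31  0.63  1.96 -0.74  0.19 -0.55]
axes
 [[ 0.407 -0.913  0.011]
 [-0.003  0.01   1.   ]
 [-0.913 -0.407  0.001]]
shift cm [ 3.15  2.4  -0.32] rot [-0.01  -0.003  0.02 ] | 0.02
```

View pics/s2.png

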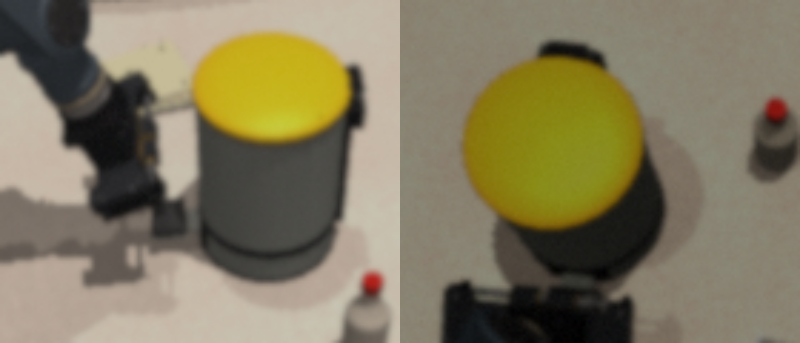

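The side view (left half) shows the fingertips just above the tread with the hand leaning clear of the wall. The top view (right half) shows the hand in front of the bin. Joint 5 is near zero, so I'll reduce the lean to move away from the wrist singularity.

```bash
python3 -c "
from h import *
togo([.521,.239,.056],.18)"
```

```text
t 3.12 pos [0.5313 0.2422 0.0549] F [0.4 0.3 0.3] w 0.0004 q [ 0.31  0.63  1.97 -0.74  0.19 -0.55]
axes
 [[ 0.408 -0.913  0.01 ]
 [-0.003  0.01   1.   ]
 [-0.913 -0.408  0.002]]
shift cm [-0.52  0.9  -0.33] rot [-0.01  -0.002  0.241] | 0.24
```

Call:
{"name": "arm_command", "arguments": {
  "plan": [
    [-0.5,0.9,-0.3,0,0,0,0],
    [0,0,0,0,0,0.08,0],
    [0,0,0,0,0,0.08,0],
    [0,0,0,0,0,0.08,0],
    [0,0,0,0,0,0,0]
  ]
}}

```text
time: 3.75
position: [0.522, 0.2374, 0.0599]
tool_rot: [-0.549, 0.448, 0.439, 0.552]
ft_force: [-1.4, -0.9, 0.1]
grip_width: 0.0003
```

```bash
python3 -c "
from h import *
togo([.521,.239,.045],.18)"
```

```text
t 3.75 pos [0.522  0.2374 0.0599] F [-1.4 -0.9  0.1] w 0.0003 q [ 0.27  0.62  1.84 -0.14  0.49 -1.17]
axes
 [[ 0.213 -0.977  0.014]
 [-0.008  0.012  1.   ]
 [-0.977 -0.213 -0.005]]
shift cm [1.44 0.42 0.17] rot [-0.012 -0.008  0.035] | 0.04
```

Call:
{"name": "arm_command", "arguments": {
  "plan": [
    [0.7,0.2,0.1,0,0,0,0],
    [0.7,0.2,0,0,0,0,0],
    [0.3,0.06,0,0,0,0,0],
    [0.3,0.06,0,0,0,0,0],
    [0.3,0.06,0,0,0,0,0]
  ]
}}

```text
time: 4.38
position: [0.5174, 0.2381, 0.0338]
tool_rot: [-0.549, 0.449, 0.439, 0.551]
ft_force: [-0.1, 0.5, -0.2]
grip_width: 0.0004
```

```bash
python3 -c "
from h import *
togo([.521,.239,.017],.18)"
```

```text
t 4.38 pos [0.5174 0.2381 0.0338] F [-0.1  0.5 -0.2] w 0.0004 q [ 0.27  0.66  1.86 -0.16  0.43 -1.15]
axes
 [[ 0.21  -0.978  0.012]
 [-0.009  0.01   1.   ]
 [-0.978 -0.211 -0.007]]
shift cm [ 1.72 -0.    0.11] rot [-0.011 -0.009  0.032] | 0.03
```

```bash
python3 -c "
from h import *
p,d=optics.camera('side');q,d=optics.camera('wrist')
a=cv2.resize(p[110:210,220:350],(520,400),interpolation=2);b=cv2.resize(q[150:320,170:380],(494,400))
cv2.imwrite('pics/s3.png',cv2.resize(np.hstack([a,b]),(800,316)))"
```

```text
(no output)
```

View pics/s3.png

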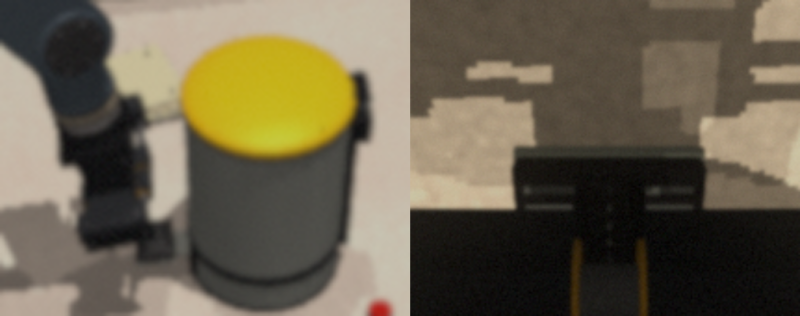

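```bash
cat >> h.py <<'E'
def lid(tag):
    p,d=optics.camera('side'); hsv=cv2.cvtColor(p,cv2.COLOR_BGR2HSV)
    m=(hsv[...,0]>20)&(hsv[...,0]<35)&(hsv[...,1]>180)&(hsv[...,2]>90)&(d>0); m[:60]=0; m[:,:262]=0; m[220:]=0
    v,u=np.nonzero(m); w=world('side',np.c_[u,v],d[v,u]); w=w[(w[:,2]>.2)]
    n=np.linalg.svd(w-np.median(w,0))[2][2]; n*=np.sign(n[2])
    print(tag,"lid pts",len(w),"mid",np.median(w,0).round(3),"tilt",np.arctan2(n[0],n[2]).round(3),"top z",np.percentile(w[:,2],98).round(3)); return p
E
python3 - <<'E'
from h import *
lid('now'); togo([.521,.239,.017],.18)
d=np.load('sided.npy'); p=cv2.imread('pics/side0.png')
class O: pass
o=optics.camera; 
import h
ci=optics.camera_info
optics_camera=lambda n:(p,d)
import types; h.optics=types.SimpleNamespace(camera=optics_camera,camera_info=ci); h.lid('rest')
E
```

```text
now lid pts 1617 mid [0.652 0.214 0.259] tilt -0.005 top z 0.265
t 4.53 pos [0.5175 0.238  0.034 ] F [-0.1  0.  -0.7] w 0.0006 q [ 0.27  0.66  1.86 -0.16  0.43 -1.15]
axes
 [[ 0.211 -0.978  0.012]
 [-0.009  0.011  1.   ]
 [-0.978 -0.211 -0.007]]
shift cm [1.74 0.02 0.11] rot [-0.011 -0.009  0.032] | 0.04
rest lid pts 1616 mid [0.653 0.214 0.258] tilt -0.006 top z 0.265
```

```bash
python3 - <<'E'
from h import *
o=robot.get_obs(); p,d=optics.camera('wrist'); ci=optics.camera_info("wrist"); T=np.array(ci["tool_from_camera"]); M=R.from_quat(o["tool_rot"]).as_matrix()
Ti=np.linalg.inv(T); c=(Ti@[0,0,0,1])[:3]; s=c[:2]/c[2]; s=s*(1+ci["k1"]*(s@s)); print("TCP px",ci["mtx"]@np.r_[s,1],"range",c[2])
for col in (235,276,318):
  for r in range(216,266,4):
    z=d[r,col]; n=cv2.undistortPoints(np.array([[[col,r]]],float),ci["mtx"],np.array([ci["k1"],0,0,0.]))[0,0]
    c=(T@np.r_[n*z,z,1])[:3]; w=M@c+o["position"]; print(col,r,p[r,col],"tool mm",(c*1000).round(1),"world",w.round(4))
cv2.imwrite('pics/w4.png',cv2.resize(p[200:300,200:350],None,fx=5,fy=5,interpolation=cv2.INTER_CUBIC))
E
```

```text
TCP px [275.78626113 247.4808687    1.        ] range 0.20117538116478884
235 216 [125 151 169] tool mm [ 32.1   8.7 -27.6] world [0.5154 0.2103 0.001 ]
235 220 [120 148 168] tool mm [ 32.9   5.6 -27.8] world [0.5187 0.21   0.0009]
235 224 [124 151 171] tool mm [ 34.1   2.2 -28.1] world [5.222e-01 2.097e-01 4.000e-04]
235 228 [68 86 91] tool mm [  1.2  11.9 -23.8] world [0.5059 0.2143 0.0305]
235 232 [46 58 56] tool mm [ -1.6  10.5 -23.6] world [0.5067 0.2146 0.0335]
235 236 [13 22 24] tool mm [ -6.6  10.  -23. ] world [0.5061 0.2152 0.0385]
235 240 [16 23 24] tool mm [ -7.6   8.  -23. ] world [0.5079 0.2152 0.0399]
235 244 [12 18 21] tool mm [ -8.6   6.  -22.9] world [0.5096 0.2153 0.0413]
235 248 [23 27 31] tool mm [ -7.3   3.  -23.2] world [0.5128 0.215  0.0407]
235 252 [30 37 40] tool mm [ -7.7   0.7 -23.2] world [0.515  0.2149 0.0416]
235 256 [18 23 28] tool mm [ -6.7  -2.3 -23.5] world [0.5181 0.2146 0.0412]
235 260 [57 64 67] tool mm [ -6.4  -5.1 -23.6] world [0.5208 0.2144 0.0415]
235 264 [17 21 25] tool mm [-99.4  39.5 -11. ] world [0.4578 0.2284 0.1229]
276 216 [60 76 86] t
[... 1219 characters left out ...]
 11.9 24.7] world [0.5064 0.2628 0.0303]
318 232 [54 68 67] tool mm [-0.8 10.1 24.5] world [0.5078 0.2627 0.0325]
318 236 [ 6 15 18] tool mm [-5.7  9.6 24. ] world [0.5072 0.2622 0.0374]
318 240 [13 21 21] tool mm [-8.6  8.4 23.7] world [0.5078 0.2619 0.0405]
318 244 [ 4 11 14] tool mm [-8.5  5.9 23.8] world [0.5103 0.262  0.0409]
318 248 [27 31 31] tool mm [-7.8  3.1 24. ] world [0.5131 0.2621 0.0408]
318 252 [39 42 45] tool mm [-8.2  0.8 24. ] world [0.5153 0.2621 0.0417]
318 256 [12 17 16] tool mm [-7.1 -2.2 24.2] world [0.5185 0.2623 0.0413]
318 260 [56 65 64] tool mm [-7.  -4.8 24.4] world [0.521  0.2624 0.0417]
318 264 [13 14 14] tool mm [-99.5  39.5  12.1] world [0.4581 0.2515 0.1228]
```

View pics/w4.png

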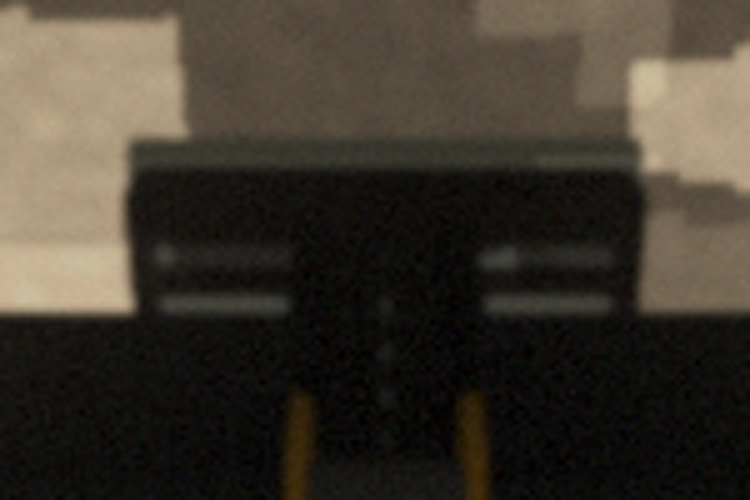

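The fingers are over the tread but not touching it (force near 0, lid shut). Their visible lower end seems to sit behind the TCP. I'll centre on the tread in x, then creep down while watching the force.

Call:
{"name": "arm_command", "arguments": {
  "plan": [
    [0.1,-0.5,0,0,0,0,0],
    [0.1,-0.5,0,0,0,0,0],
    [0.3,0.06,0,0,0,0,0],
    [0,0,0,0,0,0,0]
  ]
}}

```text
time: 5.08
position: [0.5297, 0.238, 0.0318]
tool_rot: [-0.549, 0.448, 0.439, 0.552]
ft_force: [0.7, 0.3, -0.2]
grip_width: 0.0003
```

Call:
{"name": "arm_command", "arguments": {
  "plan": [
    [0.3,0.06,0,0,0,0,0],
    [0,0,0,0,0,0,0]
  ]
}}

```text
time: 5.32
position: [0.5295, 0.2379, 0.0284]
tool_rot: [-0.549, 0.449, 0.439, 0.552]
ft_force: [-0.3, -0.0, 0.7]
grip_width: 0.0005
```

Call:
{"name": "arm_command", "arguments": {
  "plan": [
    [0.3,0.06,0,0,0,0,0],
    [0,0,0,0,0,0,0]
  ]
}}

```text
time: 5.58
position: [0.5292, 0.2379, 0.025]
tool_rot: [-0.549, 0.449, 0.439, 0.551]
ft_force: [0.6, 0.6, 0.3]
grip_width: 0.0006
```

```bash
python3 - <<'E'
from h import *
p=lid('now')
o=robot.get_obs(); p,d=optics.camera('wrist'); ci=optics.camera_info("wrist"); T=np.array(ci["tool_from_camera"]); M=R.from_quat(o["tool_rot"]).as_matrix()
v,u=np.mgrid[215:300,225:330]; v=v.ravel();u=u.ravel()
n=cv2.undistortPoints(np.c_[u,v].astype(float)[:,None],ci["mtx"],np.array([ci["k1"],0,0,0.]))[:,0]
z=d[v,u]; c=(np.c_[n*z[:,None],z,np.ones(len(z))]@T.T)[:,:3]; w=c@M.T+o["position"]
ok=z>0.05
t=ok&(w[:,2]>.034)&(w[:,2]<.046)&(w[:,0]>.5); print("tread",t.sum(),w[t].min(0),w[t].max(0),"tool x",np.median(c[t,0]))
f=ok&(abs(c[:,2])<.03)&(c[:,0]>-.07)&(c[:,1]>.0)&~t&(w[:,2]>.042)
print("finger",f.sum(),c[f].max(0),c[f].min(0))
for r in range(228,262,3):
  z=d[r,276]; k=(r-215)*105+(276-225); print(r,c[k].round(4),w[k].round(4))
E
```

```text
now lid pts 1614 mid [0.653 0.214 0.259] tilt -0.006 top z 0.264
tread 3360 [0.505228   0.2100746  0.03404506] [0.52789345 0.26746986 0.04598191] tool x -0.018386064090508816
finger 1560 [-0.02374495  0.0135963   0.00961575] [-0.06882736  0.00043021 -0.00864231]
228 [-0.0188  0.0195  0.0002] [0.5064 0.2385 0.0394]
231 [-0.019   0.0179  0.0002] [0.5079 0.2385 0.0399]
234 [-0.0191  0.0163  0.0002] [0.5094 0.2385 0.0404]
237 [-0.019   0.0145  0.0002] [0.5112 0.2384 0.0406]
240 [-0.0188  0.0127  0.0002] [0.513  0.2384 0.0408]
243 [-0.0198  0.0114  0.0002] [0.514  0.2384 0.0421]
246 [-0.0228  0.0111  0.0002] [0.5138 0.2384 0.0451]
249 [-0.0283  0.0119  0.0002] [0.5118 0.2385 0.0503]
252 [-0.0311  0.0115  0.0002] [0.5116 0.2385 0.0531]
255 [-0.0342  0.0114  0.0002] [0.511  0.2386 0.0562]
258 [-0.0372  0.0112  0.0002] [0.5106 0.2386 0.0591]
261 [-0.0393  0.0107  0.0002] [0.5106 0.2386 0.0613]
```

Call:
{"name": "arm_command", "arguments": {
  "plan": [
    [0.2,0.04,0,0,0,0,0],
    [0,0,0,0,0,0,0]
  ]
}}

```text
time: 5.92
position: [0.5296, 0.238, 0.0232]
tool_rot: [-0.55, 0.448, 0.439, 0.552]
ft_force: [0.2, -0.3, -0.0]
grip_width: 0.0005
```

Call:
{"name": "arm_command", "arguments": {
  "plan": [
    [0.2,0.04,0,0,0,0,0],
    [0,0,0,0,0,0,0]
  ]
}}

```text
time: 6.18
position: [0.5299, 0.2381, 0.0213]
tool_rot: [-0.55, 0.448, 0.439, 0.552]
ft_force: [-0.7, -0.1, 1.5]
grip_width: 0.0008
```

Call:
{"name": "arm_command", "arguments": {
  "plan": [
    [0.2,0.04,0,0,0,0,0],
    [0,0,0,0,0,0,0]
  ]
}}

```text
time: 6.42
position: [0.5299, 0.2381, 0.0206]
tool_rot: [-0.55, 0.448, 0.438, 0.552]
ft_force: [-2.1, -1.4, 6.8]
grip_width: 0.0006
```

Contact at TCP z ≈ 0.021, with 6.8 N. Pressing on.

Call:
{"name": "arm_command", "arguments": {
  "plan": [
    [0.4,0.09,0,0,0,0,0],
    [0.4,0.09,0,0,0,0,0],
    [0.4,0.09,0,0,0,0,0]
  ]
}}

```text
time: 6.8
position: [0.5289, 0.2381, 0.011]
tool_rot: [-0.55, 0.448, 0.438, 0.552]
ft_force: [-2.2, -0.5, 8.2]
grip_width: 0.0003
```

```bash
python3 -c "
from h import *
togo([.53,.238,-.003],.2); p=lid('p'); cv2.imwrite('pics/s5.png',cv2.resize(p[60:230,200:380],None,fx=3,fy=3))"
```

```text
t 6.8 pos [0.5289 0.2381 0.011 ] F [-2.2 -0.5  8.2] w 0.0003 q [ 0.27  0.71  1.84 -0.17  0.39 -1.14]
axes
 [[ 0.215 -0.977  0.012]
 [-0.008  0.01   1.   ]
 [-0.977 -0.215 -0.006]]
shift cm [1.39 0.19 0.  ] rot [-0.011 -0.008  0.017] | 0.02
p lid pts 1421 mid [0.661 0.209 0.305] tilt 0.423 top z 0.328
```

View pics/s5.png

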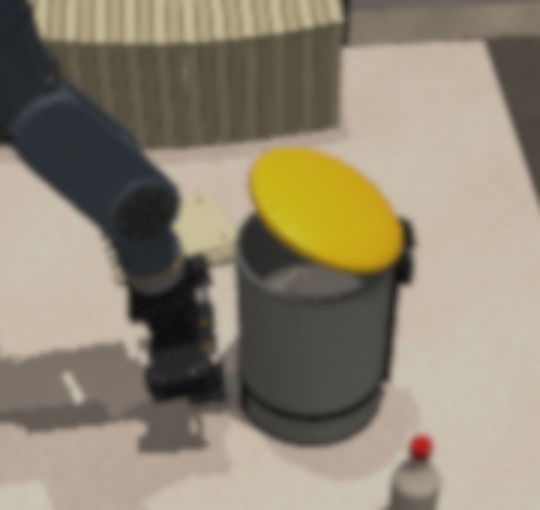

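The lid (centre about (325,210)) is lifting, at roughly 0.43 rad. The bin stands still and the hand clears the wall. On downward.

Call:
{"name": "arm_command", "arguments": {
  "plan": [
    [0.4,0.08,0,0,0,0,0],
    [0.4,0.08,0,0,0,0,0],
    [0.4,0.08,0,0,0,0,0],
    [0.2,0.04,0,0,0,0,0]
  ]
}}

```text
time: 7.35
position: [0.5286, 0.2381, -0.0015]
tool_rot: [-0.55, 0.447, 0.438, 0.552]
ft_force: [-0.0, 0.2, 5.1]
grip_width: 0.0006
```

```bash
python3 -c "
from h import *
togo([.53,.238,-.004],.2); p=lid('p')"
```

```text
t 7.35 pos [ 0.5286  0.2381 -0.0015] F [-0.   0.2  5.1] w 0.0006 q [ 0.27  0.74  1.85 -0.19  0.36 -1.12]
axes
 [[ 0.216 -0.976  0.012]
 [-0.008  0.01   1.   ]
 [-0.976 -0.216 -0.006]]
shift cm [ 0.27 -0.09 -0.  ] rot [-0.01  -0.008  0.018] | 0.02
p lid pts 709 mid [0.697 0.191 0.359] tilt 0.955 top z 0.399
```

Call:
{"name": "arm_command", "arguments": {
  "plan": [
    [0.2,0.04,0,0,0,0,0],
    [0.15,0.03,0,0,0,0,0]
  ]
}}

```text
time: 7.65
position: [0.5286, 0.2381, -0.0048]
tool_rot: [-0.551, 0.447, 0.438, 0.552]
ft_force: [-1.5, -0.7, 5.1]
grip_width: 0.0003
```

```bash
python3 -c "
from h import *
togo([.53,.238,-.004],.2); p=lid('p')"
```

```text
t 7.65 pos [ 0.5286  0.2381 -0.0048] F [-1.5 -0.7  5.1] w 0.0003 q [ 0.27  0.74  1.85 -0.19  0.35 -1.12]
axes
 [[ 0.217 -0.976  0.012]
 [-0.008  0.01   1.   ]
 [-0.976 -0.217 -0.006]]
shift cm [-0.04 -0.15 -0.  ] rot [-0.01  -0.008  0.018] | 0.02
p lid pts 469 mid [0.71  0.186 0.373] tilt 1.067 top z 0.41
```

Call:
{"name": "arm_command", "arguments": {
  "plan": [
    [0.15,0.03,0,0,0,0,0],
    [0,0,0,0,0,0,0]
  ]
}}

```text
time: 7.95
position: [0.5287, 0.2381, -0.0053]
tool_rot: [-0.551, 0.447, 0.438, 0.553]
ft_force: [-0.1, -0.0, 3.3]
grip_width: 0.0007
```

```bash
python3 -c "
from h import *
togo([.53,.238,-.004],.2); p=lid('p'); cv2.imwrite('pics/s6.png',cv2.resize(p[60:230,200:380],None,fx=3,fy=3))"
```

```text
t 7.95 pos [ 0.5287  0.2381 -0.0053] F [-0.1 -0.   3.3] w 0.0007 q [ 0.27  0.74  1.85 -0.19  0.35 -1.12]
axes
 [[ 0.217 -0.976  0.012]
 [-0.008  0.01   1.   ]
 [-0.976 -0.217 -0.006]]
shift cm [-0.1  -0.15 -0.01] rot [-0.01  -0.008  0.019] | 0.02
p lid pts 432 mid [0.713 0.183 0.376] tilt 1.094 top z 0.413
```

View pics/s6.png

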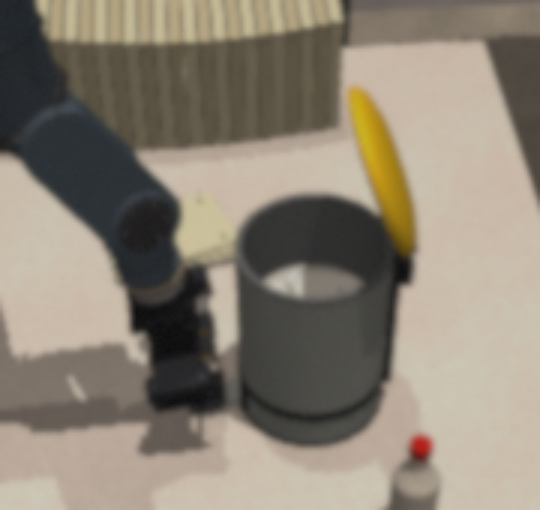

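The lid stands nearly upright from (360,90) to (405,250), wide open. TCP travel is 26 mm, so the pedal is near its stop. Holding.

Call:
{"name": "arm_command", "arguments": {
  "plan": [
    [0.05,0,0,0,0,0,0],
    [0,0,0,0,0,0,0],
    [0,0,0,0,0,0,0],
    [0,0,0,0,0,0,0],
    [0,0,0,0,0,0,0],
    [0,0,0,0,0,0,0],
    [0,0,0,0,0,0,0],
    [0,0,0,0,0,0,0]
  ]
}}

```text
time: 9.0
position: [0.5287, 0.2381, -0.0054]
tool_rot: [-0.551, 0.447, 0.438, 0.553]
ft_force: [-1.9, 0.1, 4.9]
grip_width: 0.0007
```

```bash
python3 -c "
from h import *
lid('p')"
```

```text
p lid pts 431 mid [0.713 0.184 0.375] tilt 1.089 top z 0.412
```

Call:
{"name": "arm_command", "arguments": {
  "plan": [
    [0.03,0,0,0,0,0,0],
    [0,0,0,0,0,0,0],
    [0,0,0,0,0,0,0],
    [0,0,0,0,0,0,0],
    [0,0,0,0,0,0,0],
    [0,0,0,0,0,0,0],
    [0,0,0,0,0,0,0],
    [0,0,0,0,0,0,0],
    [0,0,0,0,0,0,0],
    [0,0,0,0,0,0,0],
    [0,0,0,0,0,0,0],
    [0,0,0,0,0,0,0]
  ]
}}

```text
time: 10.55
position: [0.5287, 0.2381, -0.0054]
tool_rot: [-0.551, 0.447, 0.438, 0.553]
ft_force: [-1.5, -0.3, 4.4]
grip_width: 0.0003
```

Call:
{"name": "arm_command", "arguments": {
  "plan": [
    [0.03,0,0,0,0,0,0],
    [0,0,0,0,0,0,0],
    [0,0,0,0,0,0,0],
    [0,0,0,0,0,0,0],
    [0,0,0,0,0,0,0],
    [0,0,0,0,0,0,0],
    [0,0,0,0,0,0,0],
    [0,0,0,0,0,0,0],
    [0,0,0,0,0,0,0],
    [0,0,0,0,0,0,0],
    [0,0,0,0,0,0,0],
    [0,0,0,0,0,0,0]
  ]
}}

```text
time: 12.05
position: [0.5287, 0.2381, -0.0054]
tool_rot: [-0.551, 0.447, 0.438, 0.553]
ft_force: [-2.7, 0.1, 5.8]
grip_width: 0.0007
```

```bash
python3 -c "
from h import *
lid('p'); togo([.5287,.238,.02],.2)"
```

```text
p lid pts 419 mid [0.713 0.184 0.375] tilt 1.088 top z 0.412
t 12.1 pos [ 0.5287  0.2381 -0.0054] F [-1.6 -0.3  4.1] w 0.0002 q [ 0.27  0.74  1.85 -0.2   0.35 -1.11]
axes
 [[ 0.217 -0.976  0.012]
 [-0.009  0.01   1.   ]
 [-0.976 -0.218 -0.006]]
shift cm [-2.48 -0.55 -0.02] rot [-0.01  -0.008  0.019] | 0.02
```

Held for over 4 s. Easing up at 2 mm per row, about 0.8 rad/s of lid.

Call:
{"name": "arm_command", "arguments": {
  "plan": [
    [-0.2,-0.04,0,0,0,0,0],
    [-0.2,-0.04,0,0,0,0,0],
    [-0.2,-0.04,0,0,0,0,0],
    [-0.2,-0.04,0,0,0,0,0],
    [-0.2,-0.04,0,0,0,0,0],
    [-0.2,-0.04,0,0,0,0,0],
    [-0.2,-0.04,0,0,0,0,0],
    [-0.2,-0.04,0,0,0,0,0]
  ]
}}

```text
time: 13.1
position: [0.5291, 0.2381, 0.0131]
tool_rot: [-0.551, 0.446, 0.437, 0.553]
ft_force: [-0.9, -0.6, 5.9]
grip_width: 0.0004
```

```bash
python3 -c "
from h import *
lid('p'); togo([.5287,.238,.021],.2)"
```

```text
p lid pts 1480 mid [0.658 0.211 0.295] tilt 0.335 top z 0.314
t 13.15 pos [0.5292 0.2381 0.0136] F [-2.1 -0.8  9.2] w 0.0006 q [ 0.27  0.71  1.85 -0.18  0.38 -1.13]
axes
 [[ 0.22  -0.975  0.011]
 [-0.008  0.01   1.   ]
 [-0.976 -0.22  -0.006]]
shift cm [-0.74 -0.11 -0.02] rot [-0.01  -0.008  0.022] | 0.03
```

Call:
{"name": "arm_command", "arguments": {
  "plan": [
    [-0.1,-0.02,0,0,0,0,0],
    [-0.1,-0.02,0,0,0,0,0],
    [-0.1,-0.02,0,0,0,0,0],
    [-0.1,-0.02,0,0,0,0,0],
    [-0.1,-0.02,0,0,0,0,0],
    [-0.06,-0.01,0,0,0,0,0],
    [-0.06,-0.01,0,0,0,0,0],
    [-0.06,-0.01,0,0,0,0,0],
    [-0.06,-0.01,0,0,0,0,0],
    [-0.06,-0.01,0,0,0,0,0],
    [-0.06,-0.01,0,0,0,0,0],
    [-0.06,-0.01,0,0,0,0,0]
  ]
}}

```text
time: 14.65
position: [0.5296, 0.2381, 0.025]
tool_rot: [-0.552, 0.445, 0.437, 0.553]
ft_force: [0.4, 0.4, -0.6]
grip_width: 0.0
```

```bash
python3 -c "
from h import *
lid('p'); togo([.5287,.238,.021],.2)"
```

```text
p lid pts 1616 mid [0.653 0.214 0.259] tilt -0.004 top z 0.264
t 14.7 pos [0.5296 0.2381 0.0251] F [ 0.5 -0.1 -1. ] w 0.0005 q [ 0.27  0.68  1.84 -0.17  0.41 -1.14]
axes
 [[ 0.222 -0.975  0.011]
 [-0.008  0.01   1.   ]
 [-0.975 -0.222 -0.006]]
shift cm [ 0.38  0.18 -0.01] rot [-0.01  -0.008  0.024] | 0.03
```

Shut gently and free of contact, with the lid reading the same as at rest. Now retreat up and back along the tool axis.

Call:
{"name": "arm_command", "arguments": {
  "plan": [
    [-1,0,0,0,0,0,0],
    [-2,0.5,0,0,0,0,0],
    [-3,1,0,0,0,0,0],
    [-3,1,0,0,0,0,0],
    [-3,1,0,0,0,0,0],
    [0,0,0,0,0,0,0],
    [0,0,0,0,0,0,0],
    [0,0,0,0,0,0,0]
  ]
}}

```text
time: 15.7
position: [0.4673, 0.2394, 0.1396]
tool_rot: [-0.552, 0.445, 0.436, 0.554]
ft_force: [-0.2, 0.4, -0.3]
grip_width: 0.0005
```

```bash
python3 -c "
from h import *
p=lid('p'); togo([.5287,.238,.021],.2); q,_=optics.camera('top')
for n,i in(('side',p),('top',q)):
    print(n,'pixels changed right of arm',[int((cv2.absdiff(i,cv2.imread(f'pics/{n}0.png')).max(2)>60)[:, a:b].sum()) for a,b in ((0,140),(140,240),(240,400),(400,560))])
cv2.imwrite('pics/end.png',cv2.resize(np.hstack([p,q]),(800,300)))"
```

```text
p lid pts 1607 mid [0.653 0.213 0.258] tilt -0.006 top z 0.265
t 15.75 pos [0.4673 0.2393 0.1394] F [ 0.7 -0.8  0.6] w 0.0004 q [ 0.31  0.42  1.9  -0.13  0.61 -1.15]
axes
 [[ 0.224 -0.975  0.011]
 [-0.007  0.01   1.   ]
 [-0.975 -0.224 -0.005]]
shift cm [ 1.291e+01 -3.340e+00 -1.000e-02] rot [-0.01  -0.007  0.025] | 0.03
side pixels changed right of arm [13839, 4810, 572, 0]
top pixels changed right of arm [8522, 8694, 8, 0]
```

View pics/end.png

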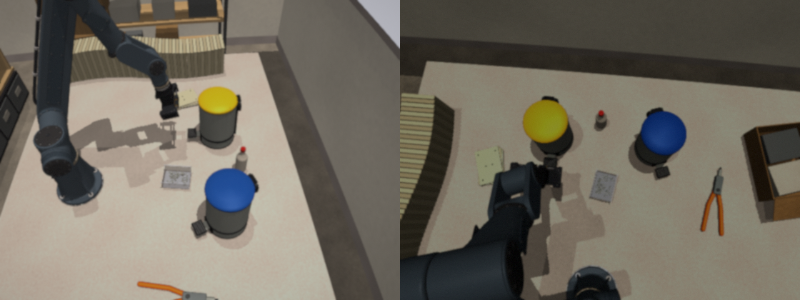

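Both lids are shut, and the bins, tub, panels, bottle and riveter stand where they were. The hand is clear at side view (172,105). Handing in.

```bash
python3 -c "
from h import *
workorder.hand_in()"
```

```text
the job is handed in; nothing more can be done
```

I pressed the yellow bin's pedal with the shut fingertips until the lid stood wide open. It stayed open for over 4 s, then I eased the pedal up in 1–2 mm steps, let go, backed off and handed in at about 16 s. No verdict is reported.

- **Lid:** open, it stood at about 1.2 rad, estimated from the height of its rim and the pedal travel. My plane fit read a lower 1.09 rad, which I put down to the domed lid being partly seen. After closing, its reading matched the one taken before I started.
- **Closing:** the lid came down at roughly 1 rad/s by hand travel; I did not measure its speed directly. The force was near zero after release.
- **Bench:** both lids are shut. In the last views both bins and all the other things look unmoved by eye, and I measured only the yellow lid's position. The hand is clear of everything.
- **Disagreement:** contact came about 20 mm lower in TCP height than the tread's measured height, so I found it by creeping down on the force reading.

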